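# Check the cutter shop's beam gauge with the glass reference block

## Task

First lay the steel stop left on the beam gauge's bed flat in the empty tray compartment cut to its shape, and let go of it. Then grip the tall square glass block by its two frosted faces only and hold it upright in the light path midway between the two lenses, its clear faces square to them, the middle of its window (about a third of the way up the block) level with and centred on the lenses. Never touch its clear faces or knock it against the gauge, leave everything else where it is, and finish while still holding the glass there, motionless and touching nothing but your fingers.

Things in the scene. Friction and masses are not known exactly. Their poses are not given: they have to be found in the camera images.
- gauge: Beam gauge fixed to the bench; place and yaw (within 0.3) vary. Grey bed plate 130 (x) x 260 (y) x 10 mm; at each y end a white housing 60 (x) x 35 (y) mm, top 85 mm above the bench, with a lens barrel, 28 mm diameter, pointing along y at the other; 170 mm between barrel tips. Origin: centre of the bed's underside, at bench height; z up.
- beam (a point): Middle of the light path, midway between the two lens tips (85 mm to each), 55 mm above the bench and 45 mm above the bed; axes as the gauge's, the beam runs along y.
- tray: Wooden tray fixed to the bench left or right of the gauge; yaw varies. 170 (x) x 130 (y) mm, floor 5 mm thick, walls to 15 mm above the bench. The long compartment at its -x side is empty; the two at +x hold a toothed cutter and small steel pieces. Origin: centre of the underside, at bench height.
- slot (a point): Centre of the empty compartment's floor (5 mm above the bench, 10 mm below the wall tops), axes as the tray's. 118 mm long in y: wide part (48 mm in x) at y +21 to +59 mm, narrow part (32 mm in x) at y -59 to +21 mm. Takes the stop with 4 mm to spare all round, head to +y; the stop's origin then lies here, axes alike.
- stop: Loose steel stop, about 0.22 kg, flat on the gauge's bed, roughly along the beam, head to +y. Foot 6 mm thick, 110 mm long in y: head 40 mm wide in x at y +25 to +55 mm, shank 24 mm wide at y -55 to +25 mm. An upright lug to grip, 14 (x) x 30 (y) mm, centred at x 0, y +5 mm, top 44 mm above the underside. Origin: middle of the foot's underside.
- cell: Tall square glass block, loose, about 0.09 kg, 24 x 24 x 70 mm, standing on the pad at any place in the row; yaw varies. Its +x and -x faces are frosted (white plates 4 mm thick, 24 mm wide in y, full height); its +y and -y faces are clear, recessed 1.5 mm between the plates. Origin: centre of the underside; z up.
- window (a point): Middle of the clear window of the tall glass block, on its axis 22 mm above its underside; axes as the block's, light passes along y.
- pad: Thin black rubber pad fixed to the bench, on the other side of the gauge from the tray, 240 (x) x 70 (y) mm, 4 mm thick; the three glass pieces stand on it in a row along x, about 85 mm apart. Origin: centre of the underside, at bench height.
- short_block: Bystander on the pad: short glass block 24 x 24 x 34 mm. Origin: centre of the underside.
- rod: Bystander on the pad: round glass rod 24 mm diameter, 70 mm tall, standing. Origin: centre of the underside.
- cutter_a: Bystander: toothed steel cutter, 60 mm diameter, 8 mm thick, flat in the tray. Origin: centre of the underside.
- cutter_b: Bystander: toothed steel cutter, 72 mm diameter, 8 mm thick, flat on the bench between robot and gauge.
- spanner: Bystander: steel spanner 150 mm long, flat on the bench between robot and gauge.
Not all that is in view belongs to the job. Leave any blue or orange look-alike of the stop alone. Leave any black look-alike of the cell alone.

How it is judged:
On the way, in this order (a step that is already met when the one before it is completed fails the run):
1. the steel stop lies flat in its compartment, released (x of stop in the frame of slot between -0.007 and 0.007 m and y of stop in the frame of slot between -0.007 and 0.007 m and z of stop in the frame of slot between -0.003 and 0.003 m and angle between stop's own z axis and vertical below 0.06 rad and angle between the y axis of stop and the y axis of slot, either way round below 0.15 rad and contact force between stop and the fingers below 0.1 N), for 0.3 s.
2. the tall glass block is lifted off the pad by its frosted faces (height (world z) of cell above 0.02 m and contact force between each of cell_c1, cell_c2 and the fingers above 1 N), for 0.2 s.
At the end, for the whole second after the job is handed in: Stop flat and released in its compartment (7 mm in x and y, 3 mm in z, 0.06 rad tilt). Tall block still, fingers on both frosted faces, off the gauge; window point within 6 mm sideways, 7 mm in height, 30 mm along the beam; 0.13 rad square to it, 0.12 rad upright (all of step 1 and x of window in the frame of beam between -0.006 and 0.006 m and z of window in the frame of beam between -0.007 and 0.007 m and y of window in the frame of beam between -0.03 and 0.03 m and angle between the y axis of cell and the y axis of beam, either way round below 0.13 rad and angle between cell's own z axis and vertical below 0.12 rad and linear speed of cell below 0.02 m/s and contact force between cell and gauge below 0.05 N and contact force between each of cell_c1, cell_c2 and the fingers above 1 N); the arm keeps its last pose, push and grip.
It fails at once if the fingers touch a clear face of the tall glass block (contact force between cell_c0 and the fingers above 0.3 N).
It fails at once if the glass block is knocked against the gauge (contact force between cell and gauge above 2 N).
It fails at once if another thing (glass rod, short block, cutter or spanner) is moved more than 25 mm (distance of any of short_block, rod, cutter_a, cutter_b, spanner from where it was at the start of the episode above 0.025 m).
It also fails if it takes over 67 s, if anything falls off the work surface, if the arm or the gripper's body presses on something with over 40 N, if the wrist force passes 120 N, or if a joint passes its speed limit or range.

## Robot

A 7-joint arm with a two-finger parallel gripper is mounted at the origin on the work surface. World frame = base frame: x ahead of the robot, y to its left, z up, the work surface at z = 0. Lengths are in m, angles in rad, forces in N, time in s.
With the tool pointing down it reaches from about 0.4 to 0.875 m from the base axis. Payload 19.3 kg.
Tool frame: the origin (TCP) lies at the very end of the fingers, on their centre line; the grasp point (between the pads) lies 19 mm behind it; z points along the fingers, y is the line along which they close (so a half turn about z gives the same grasp; the last joint's range is limited). The gripper opens to 85 mm and grips with 20 to 120 N. Pads are 22 mm wide; open, the fingers measure 114 mm over their backs; the gripper's body (76 mm by 85 mm) begins 54 mm behind the grasp point. The pads swing forward as they close: fully open they stand 13 mm farther back than shut.
Start: joints at [-1.311, 0.521, -0.036, 1.599, 0.021, 1.021, -0.113], TCP at [0.202, 0.591, 0.231] pointing down, gripper open.
Joint ranges: [-2.91, 2.91], [-0.3, 2.13], [-1.5, 1.42], [0.17, 2.43], [-1.26, 4.41], [0.16, 1.93], [-2.52, 2.52]. Speed limits (rad/s): [1.89, 1.89, 2.39, 2.39, 3.01, 3.01, 3.01].

## Interface

Orientations are given as [roll, pitch, yaw] about the fixed x, y, z axes, in that order (R = Rz(yaw) Ry(pitch) Rx(roll)).
In Python, from workcell import bot gives the robot as it stands.
- The arm moves only by the shell command python3 -m crank 'ROWS' [FORCE]. ROWS is a JSON object of lists of equal length, an entry for each row: "travel": the shift along the world's x, y, z in cm, a list of three; "turn": the turn, a rotation vector about the world's x, y, z in degrees, a list of three; "gripper": the closure, from 0 (fully open) to 1 (shut). A call has exactly 5 rows; each row is the pose to reach, as a shift and turn from the pose commanded when the call began; what a row does not reach only later rows make up. A row lasts 1/10 s, in which the tool goes at most 50 mm and 8.59 degrees, less where a joint would pass 70% of its speed; a pose out of reach is approached as far as the arm can. A call with a gripper value outside its range is refused whole. The fingers move at their own pace and stop on an object; FORCE is the grip in N (left out, the last holds). Time passes only in rows, so rows that repeat a pose let the fingers close, or fill a call up. It gives the time, the measured TCP pose, the force, the opening and the grip force at its end, in the units of the state.
- bot.observe(): the state, without advancing time (a new reading comes with each control period).
- bot.grab_frame(name): name is "scene" or "top" or "wrist"; returns a dict with "pixels" (420x560x3 uint8, red, green, blue), "fx", "fy", "cx", "cy" (pixels), "dist" ([k1, k2, p1, p2, k3] as OpenCV has them; the pictures are not rectified), "extrinsics" (4x4, takes a point from world to camera coordinates). Camera axes: x right, y down, z forward; pixel columns grow to the right and rows downward; lengths in m; the calibration is good to about 2 mm. A picture is of the moment at which its call begins. There is no depth.
- bot.job_done(): hands the job in; it is judged then, once.
The state is a dict: "clock": time; "qpos": joint angles; "qd": joint speeds; "joint_efforts": joint torques, N m; "position": TCP position; "tool_rot": TCP orientation; "force": force on the tool from outside, world axes, zero at the start; "moment": the same for the moment, N m; "grip_width": finger opening in m; "finger_force": force on a finger pad.
Only numpy, scipy, OpenCV 4.12 (cv2) and the standard library are available. Lean on these libraries where they do the work, as an engineer would, in place of code of your own. Each camera call takes 0.05 s, during which the arm holds its last target. There are 200 camera calls.

## Working session

There is one attempt and no reset: what is moved stays moved. The work goes in short steps, Python scripts to look and compute and a shell command to move; the robot and the scene stay as the last step left them, time stands still between calls to the robot, and variables do not carry over. Pictures are saved under pics/ and viewed, at most 10 in all, crops included, and the job is handed in when it is done.

```bash
ls; mkdir -p pics
cat > h.py <<'E'
import numpy as np, cv2, pickle
from workcell import bot
def grab(name,fn=None):
    f=bot.grab_frame(name)
    if fn:
        cv2.imwrite(f'pics/{fn}.png',cv2.cvtColor(f['pixels'],cv2.COLOR_RGB2BGR)); pickle.dump(f,open(f'pics/{fn}.pkl','wb'))
    return f
def load(fn): return pickle.load(open(f'pics/{fn}.pkl','rb'))
def K(f): return np.array([[f['fx'],0,f['cx']],[0,f['fy'],f['cy']],[0,0,1.]])
def ray(f,uv):
    uv=np.array(uv,float).reshape(-1,1,2)
    n=cv2.undistortPoints(uv,K(f),np.array(f['dist'],float))[:,0]
    E=np.array(f['extrinsics']);R=E[:3,:3];c=-R.T@E[:3,3]
    return c,np.c_[n,np.ones(len(n))]@R
def onz(f,uv,z):
    c,d=ray(f,uv); return c+d*((z-c[2])/d[:,2])[:,None]
def proj(f,P):
    E=np.array(f['extrinsics']);r,_=cv2.Rodrigues(E[:3,:3])
    return cv2.projectPoints(np.array(P,float).reshape(-1,1,3),r,E[:3,3],K(f),np.array(f['dist'],float))[0][:,0]
E
python3 - <<'E'
from h import *
a=grab('top','top0');b=grab('scene','scene0');c=grab('wrist','wrist0')
big=np.hstack([cv2.imread(f'pics/{n}0.png') for n in('scene','wrist')])
cv2.imwrite('pics/sw.png',cv2.resize(big,(800,300),interpolation=cv2.INTER_AREA))
cv2.imwrite('pics/topb.png',cv2.resize(cv2.imread('pics/top0.png'),(800,600),interpolation=cv2.INTER_CUBIC))
for f in(a,b,c):
    E=np.array(f['extrinsics']);print(f['fx'],-E[:3,:3].T@E[:3,3],E[2,:3],f['dist'])
print(bot.observe())
E
```

```text
pics
468.26134681183396 [ 0.42835838 -0.00272988  1.20984738] [ 0.08590236 -0.02753991 -0.99592286] [-0.08314044  0.          0.          0.          0.        ]
405.77335481092626 [ 0.97536682 -0.74386776  0.6623714 ] [-0.42608597  0.70509173 -0.56683013] [-0.04652639  0.          0.          0.          0.        ]
307.748701716861 [0.12445296 0.61854708 0.37337398] [ 0.3060035  -0.10530563 -0.94618845] [-0.06308273  0.          0.          0.          0.        ]
{'clock': 0.15, 'qpos': array([-1.31123225,  0.52185788, -0.03630468,  1.59983119,  0.02120864,
        1.02108523, -0.11278205]), 'qd': array([ 5.39328171e-04, -3.18722929e-03, -1.80139545e-03,  1.89899720e-03,
       -1.55135945e-03,  2.01045196e-03, -1.61759414e-05]), 'joint_efforts': array([ 2.24421899e-03, -9.27386355e+01,  1.98054448e+00, -3.70058262e+01,
        1.79881649e-02,  6.24930821e-03,  1.86248985e-05]), 'position': array([0.20235514, 0.59109771, 0.2308866 ]), 'tool_rot': array([-3.14079915e+00,  7.00393354e-05,  2.81181820e+00]), 'force': array([-0.1046034 , -0.65666949,  0.1157419 ]), 'moment': array([-0.03171966,  0.01206248, -0.01708027]), 'finger_force': 0.0, 'grip_width': 0.08561668939499768}
```

View pics/topb.png

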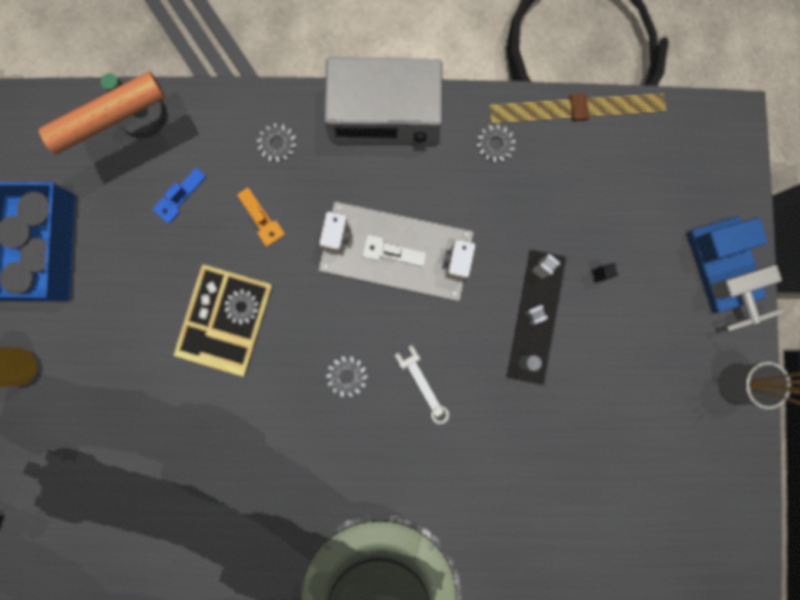

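View pics/sw.png

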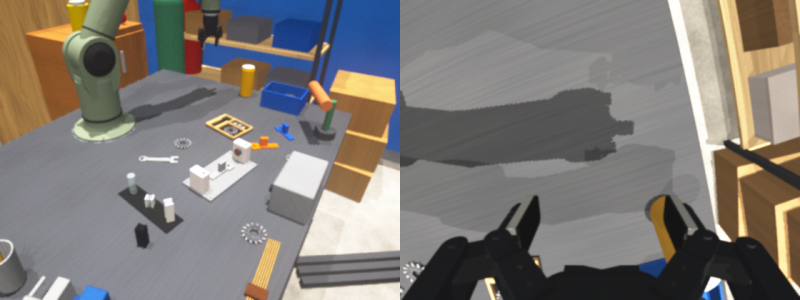

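The top view (800 px scale) shows:
- **Gauge:** at (396,250), with the bright steel stop at (395,250) and its head to the left (+y).
- **Stop look-alikes:** blue at (180,195) and orange at (262,217). Neither is the stop, by colour.
- **Tray:** at (223,320), with the dark empty compartment at its lower (-x) edge.
- **Pad:** at (536,317), holding pieces at (548,264), (538,314) and (533,363).
- **Cell look-alike:** the black block at (603,272), off the pad.

In the scene view, the tall square piece is the one at the far end (168,210), which is (548,264) in the top view. The rod is at the near end. I'll confirm this in a crop.

Run:
```python
from h import *
t=cv2.imread('pics/top0.png');s=cv2.imread('pics/scene0.png')
R=lambda im,x,y,w,h:cv2.resize(im[y:y+h,x:x+w],(400,300),interpolation=cv2.INTER_CUBIC)
cv2.imwrite('pics/crop1.png',np.vstack([np.hstack([R(t,110,175,100,75+15)[:300],R(t,215,135,120,90)]),np.hstack([R(t,345,165,100,110),R(s,160,235,120,90)])]))
f=load('top0');hsv=cv2.cvtColor(t,cv2.COLOR_BGR2HSV)
def rect(m,z,nm):
    m=cv2.morphologyEx(m,cv2.MORPH_CLOSE,np.ones((5,5)))
    c=max(cv2.findContours(m,cv2.RETR_EXTERNAL,cv2.CHAIN_APPROX_NONE)[0],key=cv2.contourArea)
    P=onz(f,cv2.convexHull(c)[:,0],z)[:,:2].astype(np.float32)
    r=cv2.minAreaRect(P*1000);print(nm,r);print(cv2.boxPoints(r).round(1).tolist())
def roi(m,x0,x1,y0,y1): o=np.zeros_like(m);o[y0:y1,x0:x1]=m[y0:y1,x0:x1];return o
rect(roi(cv2.inRange(hsv,(12,60,90),(35,255,255)),110,200,175,275),.015,'tray')
rect(roi(cv2.inRange(hsv,(0,0,105),(179,60,255)),215,340,135,215),.010,'gauge')
rect(roi(cv2.inRange(hsv,(0,0,0),(179,255,48)),345,400,170,275),.004,'pad')
for p in[(265,250*.7),(375,185),(480,200),(375,250)]:print(p,t[int(p[1]),int(p[0])])
```

```text
tray ((488.4415588378906, 280.73858642578125), (135.75253295898438, 174.48240661621094), 74.1757583618164)
[[386.0, 239.1999969482422], [553.9000244140625, 191.60000610351562], [590.9000244140625, 322.29998779296875], [423.0, 369.79998779296875]]
gauge ((617.2723388671875, -27.841445922851562), (283.3664245605469, 134.9799346923828), 78.3459243774414)
[[522.5999755859375, -153.0], [654.7999877929688, -180.1999969482422], [712.0, 97.30000305175781], [579.7999877929688, 124.5999984741211]]
pad ((500.1526794433594, -284.3202209472656), (63.97969436645508, 232.64285278320312), 79.30184173583984)
[[379.8999938964844, -294.20001220703125], [608.5, -337.29998779296875], [620.4000244140625, -274.5], [391.79998779296875, -231.3000030517578]]
(265, 175.0) [217 222 220]
(375, 185) [52 55 56]
(480, 200) [88 87 87]
(375, 250) [131 128 126]
```

View pics/crop1.png

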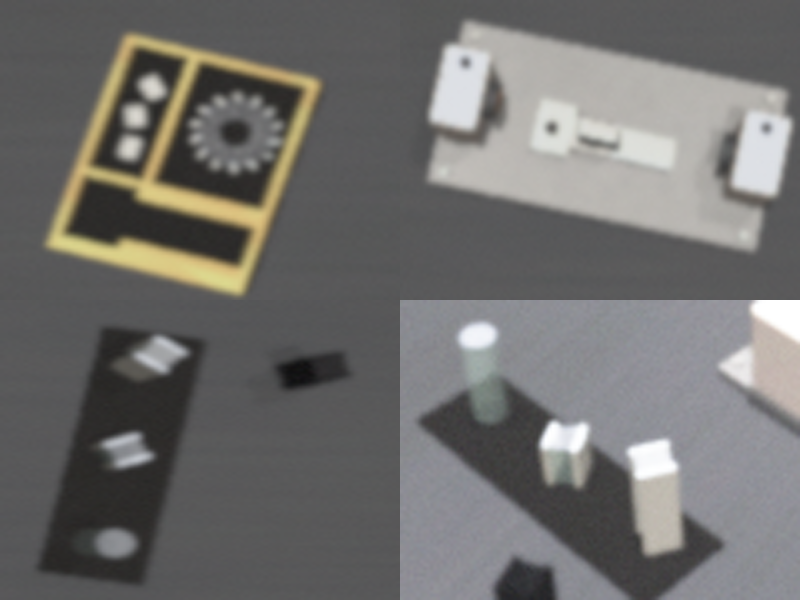

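The crop confirms three things. The cell is the tall square block at the far (+x) end of the pad, at top px (548,264). The steel stop's head is to the left (+y). The slot is the lower compartment, with its wide part to the left.

Run:
```python
from h import *
f=load('top0');t=cv2.imread('pics/top0.png');hsv=cv2.cvtColor(t,cv2.COLOR_BGR2HSV)
B=np.array([(465,22),(787,90),(755,250),(430,182)])
px=np.c_[215+(B[:,0]-400)*.3,135+B[:,1]*.3]
P=onz(f,px,.010)[:,:2];print('bed',P.round(4).tolist(),'c',P.mean(0))
yv=(P[0]+P[3]-P[1]-P[2])/2;xv=(P[0]+P[1]-P[2]-P[3])/2;print(np.linalg.norm(yv),np.linalg.norm(xv),np.degrees(np.arctan2(yv[1],yv[0]))-90,np.degrees(np.arctan2(xv[1],xv[0])))
# stop mask: brighter than bed
m=np.zeros(t.shape[:2],np.uint8);roi=cv2.cvtColor(t,cv2.COLOR_BGR2GRAY)[160:190,250:302]
for p in (roi,):print(p[::3,::2])
S=np.array([(542,98),(530,152),(676,140),(668,169)])
Q=onz(f,np.c_[215+(S[:,0]-400)*.3,135+S[:,1]*.3],.016)[:,:2];print('stop',Q.round(4).tolist())
h=(Q[0]+Q[1])/2;tl=(Q[2]+Q[3])/2;d=h-tl;print('c',(h+tl)/2,np.linalg.norm(d),np.degrees(np.arctan2(d[1],d[0]))-90)
# slot hole
w=cv2.inRange(hsv,(12,60,90),(35,255,255));hole=np.zeros_like(w);hole[210:265,115:185]=255-w[210:265,115:185]
n,l=cv2.connectedComponents(hole);k=l[int(175+212*.3),int(110+150*.25)]
c=max(cv2.findContours((l==k).astype(np.uint8),cv2.RETR_EXTERNAL,cv2.CHAIN_APPROX_NONE)[0],key=cv2.contourArea)
H=onz(f,c[:,0],.015)[:,:2]-np.array([.4884,.2807]);a=np.radians(-15.8)
L=(H@np.array([[np.cos(a),-np.sin(a)],[np.sin(a),np.cos(a)]]))*1000
print(L.min(0),L.max(0));print(L[::4].round(0).tolist())
# cell top
print('cell',onz(f,np.array([[548*.7,264*.7]]),.074), 'mid',onz(f,np.array([[538*.7,314*.7]]),.038))
```

```text
bed [[0.7043, 0.0832], [0.6536, -0.169], [0.5277, -0.1437], [0.5781, 0.1081]] c [ 0.61590894 -0.0303484 ]
0.2570230468947471 0.12848943735853083 -11.33334604988039 -11.260285566031497
[[179 177 177 178 178 177 177 177 177 177 176 178 177 177 178 180 181 179
  178 178 180 182 180 179 180 180]
 [178 178 179 180 184 182 179 178 179 178 179 178 178 177 181 180 179 177
  178 179 177 180 181 181 180 180]
 [181 182 181 191 217 218 215 208 199 184 179 180 180 181 180 179 180 180
  178 177 178 179 182 181 181 180]
 [182 182 184 209 221 219 221 221 219 187 177 180 178 179 181 179 179 179
  180 180 180 181 181 181 182 181]
 [181 181 189 215 190 126 188 221 220 206 217 214 211 204 192 193 187 184
  183 180 181 180 182 181 179 181]
 [183 182 197 220 214 183 208 222 216 185 183 204 212 217 218 195 216 219
  216 211 206 196 191 186 182 182]
 [183 182 201 218 222 222 222 219 204 185 156 126 122 132 132 160 217 222
  222 221 221 221 220 215 190 180]
 [183 182 179 180 179 182 190 192 171 165 167 167 175 183 191 206 217 221
  222 222 221 223 221 216 188 184]
 [184 184 183 182 181 180 179 180 181 179 17
[... 173 characters left out ...]
]
stop [[0.6437, 0.0222], [0.6014, 0.031], [0.612, -0.0817], [0.5894, -0.0756]]
c [ 0.61162053 -0.02603955] 0.10751841918805626 -11.72264037008415
[-71.00973745 -55.19382502] [-29.5096846   55.88423294]
[[-30.0, 54.0], [-41.0, 56.0], [-52.0, 55.0], [-62.0, 55.0], [-70.0, 52.0], [-69.0, 42.0], [-71.0, 30.0], [-63.0, 22.0], [-63.0, 11.0], [-62.0, 1.0], [-62.0, -10.0], [-61.0, -20.0], [-61.0, -31.0], [-63.0, -42.0], [-62.0, -53.0], [-51.0, -54.0], [-41.0, -54.0], [-38.0, -45.0], [-39.0, -35.0], [-39.0, -24.0], [-40.0, -13.0], [-38.0, -2.0], [-38.0, 9.0], [-39.0, 19.0], [-30.0, 27.0], [-31.0, 38.0], [-31.0, 48.0]]
cell [[ 0.5864122 -0.2905794  0.074    ]] mid [[ 0.5018556 -0.2806095  0.038    ]]
```

```bash
python3 -m crank '{"travel":[[2.4,-3.2,0],[4.8,-6.4,0],[7.2,-9.6,0],[9.6,-12.8,0],[12,-16,0]],"turn":[[0,0,-8.2],[0,0,-16.4],[0,0,-24.6],[0,0,-32.8],[0,0,-41]],"gripper":[0,0,0,0,0]}'; python3 -m crank '{"travel":[[2.2,-3,0],[4.4,-6,0],[6.6,-9,0],[8.8,-12,0],[11,-15,0]],"turn":[[0,0,-8.2],[0,0,-16.4],[0,0,-24.6],[0,0,-32.8],[0,0,-41]],"gripper":[0,0,0,0,0]}'; python3 -m crank '{"travel":[[0,0,0],[0,0,0],[0,0,0],[0,0,0],[0,0,0]],"turn":[[0,0,0],[0,0,0],[0,0,0],[0,0,0],[0,0,0]],"gripper":[0,0,0,0,0]}'; python3 -c "
from h import *
f=grab('wrist','w1')
i=cv2.imread('pics/w1.png');cv2.imwrite('pics/w1b.png',cv2.resize(i,(800,600)))
for p in [(.4399,.2948,.015),(.4884,.2807,.015)]:print(proj(f,p))"
```

```text
clock: 0.65
position: [0.3231, 0.4298, 0.2313]
tool_rot: [-3.141, -0.0, 2.09]
force: [0.4, 0.2, 0.1]
grip_width: 0.0851
finger_force: 0.0
clock: 1.15
position: [0.433, 0.28, 0.2313]
tool_rot: [-3.142, -0.0, 1.375]
force: [0.1, 0.5, -0.7]
grip_width: 0.0849
finger_force: 0.0
clock: 1.65
position: [0.432, 0.2819, 0.2312]
tool_rot: [-3.141, 0.0, 1.382]
force: [0.6, -0.2, -0.7]
grip_width: 0.085
finger_force: 0.0
[[285.94518988 171.18309446]]
[[328.37676333 175.18935216]]
```

View pics/w1b.png

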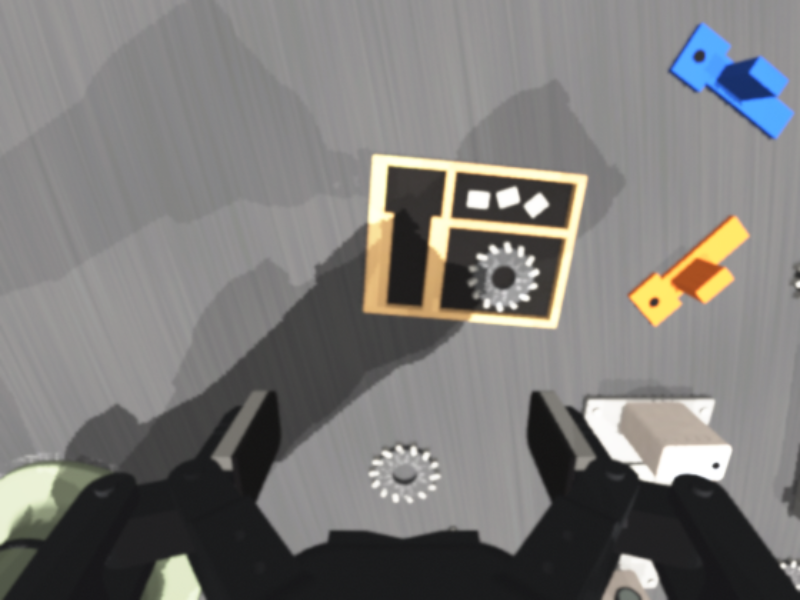

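The wrist view (800 px) shows the tray with corners at (373,154), (587,176), (556,328) and (364,313). The empty slot is at its left, with its wide end at the top around (417,190). I'll refine the slot pose from this picture.

```bash
cat > tray.py <<'E'
from h import *
import sys
fn=sys.argv[1];f=load(fn);t=cv2.imread(f'pics/{fn}.png');hsv=cv2.cvtColor(t,cv2.COLOR_BGR2HSV)
w=cv2.inRange(hsv,(8,50,90),(32,255,255))
uv=proj(f,(.4884,.2807,.015))[0].astype(int)
n,l=cv2.connectedComponents(w);best=None
cs=[c for c in cv2.findContours(w,cv2.RETR_EXTERNAL,cv2.CHAIN_APPROX_NONE)[0] if cv2.pointPolygonTest(c,(float(uv[0]),float(uv[1])),False)>0]
c=max(cs,key=cv2.contourArea)
pp=cv2.approxPolyDP(c,8,True)[:,0];print('corners px',pp.tolist())
P=onz(f,c[:,0],.015)[:,:2].astype(np.float32)*1000
r=cv2.minAreaRect(P);b=cv2.boxPoints(r);print(r)
O=np.array(r[0]);e=[b[(i+1)%4]-b[i] for i in range(2)];e=max(e,key=np.linalg.norm);e=e*np.sign(e[0]);a=np.arctan2(e[1],e[0])
print('yaw',np.degrees(a))
m=np.zeros_like(w);cv2.drawContours(m,[c],-1,255,-1);hole=cv2.bitwise_and(m,255-w)
hs=[h for h in cv2.findContours(hole,cv2.RETR_EXTERNAL,cv2.CHAIN_APPROX_NONE)[0] if cv2.contourArea(h)>300]
R=np.array([[np.cos(a),-np.sin(a)],[np.sin(a),np.cos(a)]])
for h in hs:
    L=(onz(f,h[:,0],.015)[:,:2]*1000-O)@R
    if L.mean(0)[0]<-20:
        print(L.min(0),L.max(0))
        A=L[(L[:,1]>27)&(L[:,1]<50)];B=L[(L[:,1]<10)&(L[:,1]>-50)]
        for q in(A,B):
            mx=q[:,0].mean();print('x edges',np.median(q[q[:,0]<mx,0]),np.median(q[q[:,0]>mx,0]))
E
python3 tray.py w1
```

```text
corners px [[260, 109], [255, 219], [389, 229], [410, 122]]
((489.73577880859375, 284.08416748046875), (133.13394165039062, 173.64913940429688), 74.2824478149414)
yaw -15.717566
[-71.82334903 -55.10496997] [-28.27803336  57.03279814]
x edges -71.15865344759271 -28.872754662881825
x edges -64.30633506553906 -36.298263479580015
[-84.776228    -6.68924792] [65.39725052 64.95617691]
x edges -75.41756704070897 -23.87686040304422
x edges -31.871508131470705 -22.262524944125833
```

```bash
python3 -m crank '{"travel":[[1.8,-3,0],[3.6,-6,0],[5.4,-9,0],[7.2,-12,0],[9,-15,0]],"turn":[[0,0,0],[0,0,0],[0,0,0],[0,0,0],[0,0,0]],"gripper":[0,0,0,0,0]}'; python3 -m crank '{"travel":[[1.8,-3,-1],[3.6,-6,-2],[5.4,-9,-3],[7.2,-12,-4],[9,-15,-5]],"turn":[[0,0,0],[0,0,0],[0,0,0],[0,0,0],[0,0,0]],"gripper":[0,0,0,0,0]}'; python3 -m crank '{"travel":[[0,0,0],[0,0,0],[0,0,0],[0,0,0],[0,0,0]],"turn":[[0,0,0],[0,0,0],[0,0,0],[0,0,0],[0,0,0]],"gripper":[0,0,0,0,0]}'; python3 -c "
from h import *
f=grab('wrist','w2')
i=cv2.imread('pics/w2.png');cv2.imwrite('pics/w2b.png',cv2.resize(i,(800,600)))
for p in [(.6126,-.021,.054),(.616,-.0304,.01)]:print(proj(f,p)/.7)"
```

```text
clock: 2.2
position: [0.523, 0.1304, 0.2314]
tool_rot: [3.142, -0.0, 1.381]
force: [-0.2, 0.4, 0.5]
grip_width: 0.0854
finger_force: 0.0
clock: 2.7
position: [0.613, -0.0196, 0.1808]
tool_rot: [-3.141, -0.0, 1.381]
force: [0.4, -0.0, 0.6]
grip_width: 0.085
finger_force: 0.0
clock: 3.2
position: [0.6124, -0.0177, 0.1816]
tool_rot: [3.141, -0.0, 1.382]
force: [0.7, 0.8, 0.9]
grip_width: 0.0857
finger_force: 0.0
[[402.96147542 297.57138649]]
[[409.78790105 290.4636193 ]]
```

View pics/w2b.png

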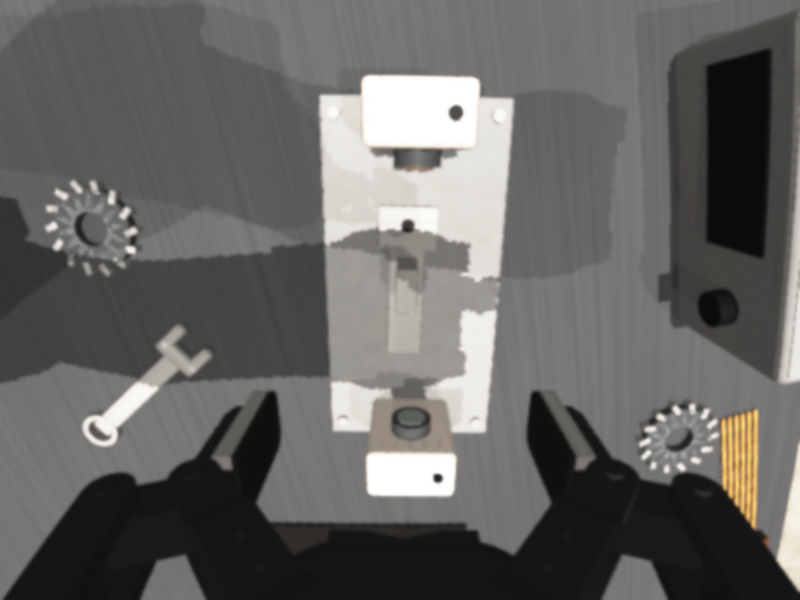

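The stop's head is at (379..438, 206) and its tail at (388..420, 352). The bed corners are (319,95), (513,98), (486,432) and (334,432). The lug is under the gripper's shadow, around (407,295).

```bash
python3 -c "
from h import *
f=load('w2')
o=lambda p,z:onz(f,np.array(p)*.7,z)[:,:2]*1000
S=o([(379.5,206),(438,208),(388,352),(420,352)],.016);h=S[:2].mean(0);t=S[2:].mean(0);d=h-t
print(S.round(1).tolist(),(h+t)/2,np.linalg.norm(d),np.degrees(np.arctan2(d[1],d[0]))-90)
P=o([(319,95),(513,98),(486,432),(334,432)],.01);print(P.round(1).tolist(),P.mean(0))
d=(P[0]+P[1]-P[2]-P[3])/2;e=(P[1]+P[2]-P[0]-P[3])/2;print(np.linalg.norm(d),np.degrees(np.arctan2(d[1],d[0]))-90,np.linalg.norm(e),np.degrees(np.arctan2(e[1],e[0])))
g=cv2.cvtColor(cv2.imread('pics/w2.png'),cv2.COLOR_BGR2GRAY)
cv2.imwrite('pics/w2c.png',cv2.resize(cv2.equalizeHist(g[135:255,250:330]),(400,600),interpolation=cv2.INTER_CUBIC))
"
```

```text
[[606.9, 35.2], [646.3, 26.3], [590.7, -74.0], [614.9, -78.7]] [614.71645389 -22.79419435] 109.75468347282337 -12.533884686116096
[[582.0, 113.4], [707.6, 87.6], [656.4, -165.2], [530.3, -140.9]] [619.07604381 -26.29617912]
258.75578972737054 -11.462837114576729 128.24633302235043 -11.24304712442913
```

View pics/w2c.png

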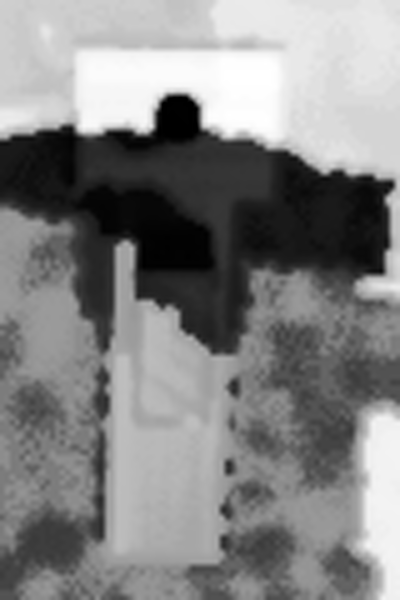

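```bash
python3 -m crank '{"travel":[[0.1,-0.1,-3.1],[0.1,-0.1,-6.2],[0.1,-0.1,-9.3],[0.1,-0.1,-12.4],[0.1,-0.1,-15.5]],"turn":[[0,0,-1],[0,0,-1.2],[0,0,-1.2],[0,0,-1.2],[0,0,-1.2]],"gripper":[0,0,0,0,0]}'; python3 -m crank '{"travel":[[0,0,0],[0,0,0],[0,0,0],[0,0,0],[0,0,0]],"turn":[[0,0,0],[0,0,0],[0,0,0],[0,0,0],[0,0,0]],"gripper":[0.3,0.6,1,1,1]}' 40;  python3 -m crank '{"travel":[[0,0,0],[0,0,0],[0,0,0],[0,0,0],[0,0,0]],"turn":[[0,0,0],[0,0,0],[0,0,0],[0,0,0],[0,0,0]],"gripper":[1,1,1,1,1]}' 60
```

```text
clock: 3.75
position: [0.6135, -0.0192, 0.0253]
tool_rot: [3.141, -0.0, 1.36]
force: [0.7, 0.6, -0.2]
grip_width: 0.0851
finger_force: 0.0
clock: 4.25
position: [0.6141, -0.0196, 0.0276]
tool_rot: [3.14, -0.001, 1.36]
force: [-6.9, 0.1, 32.5]
grip_width: 0.0133
finger_force: 40.8
clock: 4.75
position: [0.6141, -0.0196, 0.0277]
tool_rot: [3.14, -0.001, 1.359]
force: [-2.4, 1.6, 12.9]
grip_width: 0.013
finger_force: 59.5
```

```bash
python3 -m crank '{"travel":[[0,0,2],[0,0,5],[0,0,8.5],[0,0,12],[0,0,15]],"turn":[[0,0,0],[0,0,0],[0,0,0],[0,0,0],[0,0,0]],"gripper":[1,1,1,1,1]}' 80; python3 -m crank '{"travel":[[-1.7,3.2,0],[-3.4,6.4,0],[-5.1,9.6,0],[-6.8,12.8,0],[-8.5,16,0]],"turn":[[0,0,-0.7],[0,0,-1.4],[0,0,-2.1],[0,0,-2.9],[0,0,-3.7]],"gripper":[1,1,1,1,1]}'; python3 -m crank '{"travel":[[-1.7,3.2,0],[-3.4,6.4,0],[-5.1,9.6,0],[-6.8,12.8,0],[-8.6,16.1,-4]],"turn":[[0,0,0],[0,0,0],[0,0,0],[0,0,0],[0,0,0]],"gripper":[1,1,1,1,1]}'; python3 -m crank '{"travel":[[0,0,-1],[0,0,-2],[0,0,-3],[0,0,-3],[0,0,-3]],"turn":[[0,0,0],[0,0,0],[0,0,0],[0,0,0],[0,0,0]],"gripper":[1,1,1,1,1]}'; python3 -c "
from h import *
f=grab('wrist','w3')
i=cv2.imread('pics/w3.png');cv2.imwrite('pics/w3b.png',cv2.resize(i[90:390,80:480],(800,600),interpolation=cv2.INTER_CUBIC))
"
```

```text
clock: 5.25
position: [0.6135, -0.0197, 0.1786]
tool_rot: [3.141, -0.0, 1.36]
force: [0.4, 0.4, -2.6]
grip_width: 0.0128
finger_force: 78.3
clock: 5.75
position: [0.5275, 0.1415, 0.1768]
tool_rot: [3.141, -0.001, 1.294]
force: [0.2, -0.2, -1.2]
grip_width: 0.0124
finger_force: 78.6
clock: 6.25
position: [0.4451, 0.3013, 0.1431]
tool_rot: [3.138, -0.006, 1.295]
force: [1.4, 2.2, -3.9]
grip_width: 0.0123
finger_force: 78.7
clock: 6.75
position: [0.4447, 0.2977, 0.1102]
tool_rot: [3.141, -0.0, 1.294]
force: [0.1, -0.4, -1.7]
grip_width: 0.0127
finger_force: 78.5
```

View pics/w3b.png

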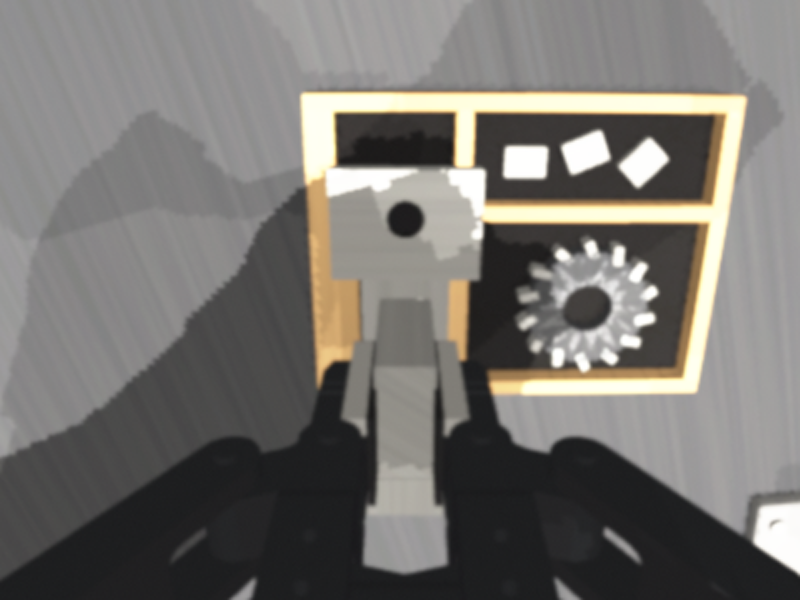

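The held stop's head has its far edge at (328..486, 168). The tray corners are (302,93), (746,96) and (696,392), and the slot's wide end has its top edge at (335..456, 112). I'll work out the offset from these.

```bash
python3 -c "
from h import *
f=load('w3')
o=lambda p,z:onz(f,np.array(p)/2.+[80-.25,90-.25],z)[:,:2]*1000
st=bot.observe()['position'];print(st)
S=o([(328,168),(486,168),(332,279),(480,279)],st[2]-.0177+.006)
d=S[1]-S[0]+S[3]-S[2];a=np.arctan2(d[1],d[0]);yd=np.array([-np.sin(a),np.cos(a)])
c=S.mean(0)-40*yd;print('stop',S.round(1).tolist(),c,np.degrees(a),np.linalg.norm(S[1]-S[0]))
print('lug rel TCP', (c+5*yd-st[:2]*1000))
T=o([(302,93),(746,96),(696,392)],.015);d=T[1]-T[0];b=np.arctan2(d[1],d[0]);e=T[1]-T[2]
print('tray',T.round(1).tolist(),np.degrees(b),np.linalg.norm(d),np.linalg.norm(e),np.degrees(np.arctan2(e[1],e[0]))-90)
tc=(T[0]+T[2])/2;print('traycentre',tc)
b=(b+np.arctan2(e[1],e[0])-np.pi/2)/2
x=np.array([np.cos(b),np.sin(b)]);y=np.array([-x[1],x[0]])
W=o([(335,112),(456,112),(335,140),(455,140)],.015);print('slot edge tray frame',[( (w-tc)@x,(w-tc)@y) for w in W])
s=tc-50.2*x;print('slot',s,'move',s-c,np.degrees(b-a))
"
```

```text
[0.44467278 0.29792273 0.1103972 ]
stop [[441.1, 353.5], [479.7, 342.5], [432.7, 324.4], [471.1, 313.5]] [445.17669042 295.01896433] -15.915416577219693 40.11612401311825
lug rel TCP [1.87499996 1.90457606]
tray [[425.8, 370.2], [589.6, 323.5], [554.1, 197.6]] -15.925382744774105 170.35074669193375 130.82175118436953 -15.744651303649619
traycentre [489.93631152 283.88190351]
slot edge tray frame [(np.float64(-73.02585115347863), np.float64(58.37567630783717)), (np.float64(-26.920488298070147), np.float64(58.294480377606156)), (np.float64(-73.4012591826568), np.float64(47.690820784914195)), (np.float64(-27.055831359017034), np.float64(47.61131292414))]
slot [441.64133092 297.57989055] move [-3.5353595   2.56092622] 0.08039955300783068
```

```bash
python3 -m crank '{"travel":[[-0.35,0.25,-0.5],[-0.35,0.25,-2],[-0.35,0.25,-4],[-0.35,0.25,-6],[-0.35,0.25,-7]],"turn":[[0,0,0],[0,0,0],[0,0,0],[0,0,0],[0,0,0]],"gripper":[1,1,1,1,1]}';  python3 -m crank '{"travel":[[0,0,-0.3],[0,0,-0.6],[0,0,-0.9],[0,0,-1.2],[0,0,-1.2]],"turn":[[0,0,0],[0,0,0],[0,0,0],[0,0,0],[0,0,0]],"gripper":[1,1,1,1,1]}';python3 -m crank '{"travel":[[0,0,-0.1],[0,0,-0.2],[0,0,-0.3],[0,0,-0.4],[0,0,-0.4]],"turn":[[0,0,0],[0,0,0],[0,0,0],[0,0,0],[0,0,0]],"gripper":[1,1,1,1,1]}'; python3 -c "
from h import *
f=grab('wrist','w4')
i=cv2.imread('pics/w4.png');cv2.imwrite('pics/w4b.png',cv2.resize(i[90:390,80:480],(800,600),interpolation=cv2.INTER_CUBIC))
"
```

```text
clock: 7.3
position: [0.4399, 0.3007, 0.0386]
tool_rot: [-3.141, 0.001, 1.295]
force: [-0.8, -0.4, -2.4]
grip_width: 0.0126
finger_force: 78.6
clock: 7.8
position: [0.4405, 0.3009, 0.0279]
tool_rot: [3.142, -0.0, 1.295]
force: [0.1, -0.2, -2.6]
grip_width: 0.0127
finger_force: 78.6
clock: 8.3
position: [0.4405, 0.3008, 0.0237]
tool_rot: [-3.141, 0.0, 1.295]
force: [0.3, -0.4, -1.5]
grip_width: 0.0128
finger_force: 78.6
```

View pics/w4b.png

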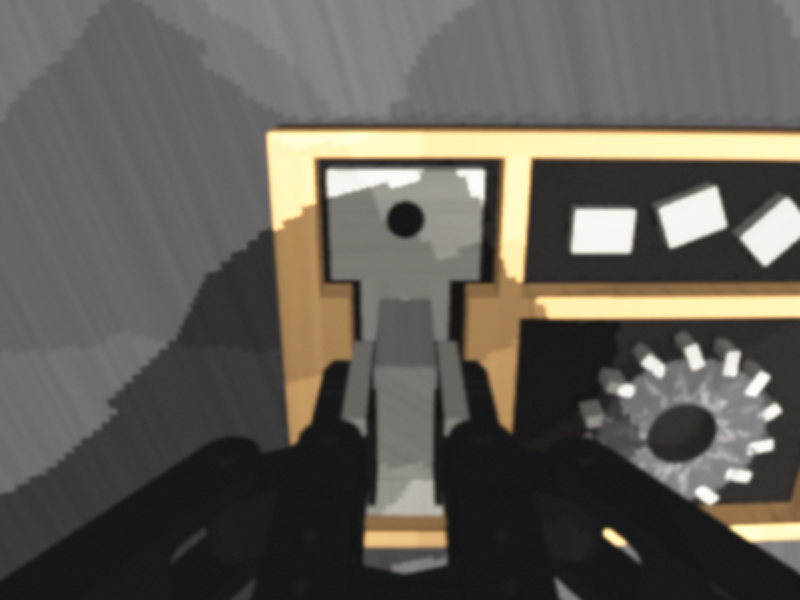

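The stop's head sits inside the wide compartment, with gaps all round: (316..500) against the head at (328..486). I'll lower the last millimetre and release.

```bash
python3 -m crank '{"travel":[[0,0,-0.1],[0,0,-0.1],[0,0,-0.1],[0,0,-0.1],[0,0,-0.1]],"turn":[[0,0,0],[0,0,0],[0,0,0],[0,0,0],[0,0,0]],"gripper":[1,0.8,0.6,0,0]}' 40; python3 -m crank '{"travel":[[0,0,0],[0,0,0],[0,0,0],[0,0,0.5],[0,0,1.5]],"turn":[[0,0,0],[0,0,0],[0,0,0],[0,0,0],[0,0,0]],"gripper":[0,0,0,0,0]}'; python3 -m crank '{"travel":[[0,0,3],[0,0,7],[0,0,12],[0,0,16],[0,0,20]],"turn":[[0,0,0],[0,0,0],[0,0,0],[0,0,0],[0,0,0]],"gripper":[0,0,0,0,0]}'
python3 - <<'E'
from h import *
f=grab('wrist','w5');g=grab('top','top5')
i=cv2.imread('pics/w5.png');t=cv2.imread('pics/top5.png')
s=load('scene0')
cv2.imwrite('pics/w5b.png',np.hstack([cv2.resize(i[60:260,180:380],(400,400),interpolation=cv2.INTER_CUBIC),cv2.resize(t[165:220,350:405],(400,400),interpolation=cv2.INTER_CUBIC)]))
print(bot.observe()['clock'])
E
```

```text
clock: 8.85
position: [0.4406, 0.3009, 0.0229]
tool_rot: [3.142, -0.0, 1.295]
force: [-0.2, -0.8, -0.3]
grip_width: 0.0601
finger_force: 0.0
clock: 9.35
position: [0.4403, 0.3006, 0.038]
tool_rot: [-3.141, 0.001, 1.295]
force: [0.3, 0.3, 0.7]
grip_width: 0.0857
finger_force: 0.0
clock: 9.85
position: [0.4403, 0.3005, 0.2407]
tool_rot: [3.141, -0.001, 1.295]
force: [0.2, 0.9, 0.0]
grip_width: 0.0858
finger_force: 0.0
9.95
```

View pics/w5b.png

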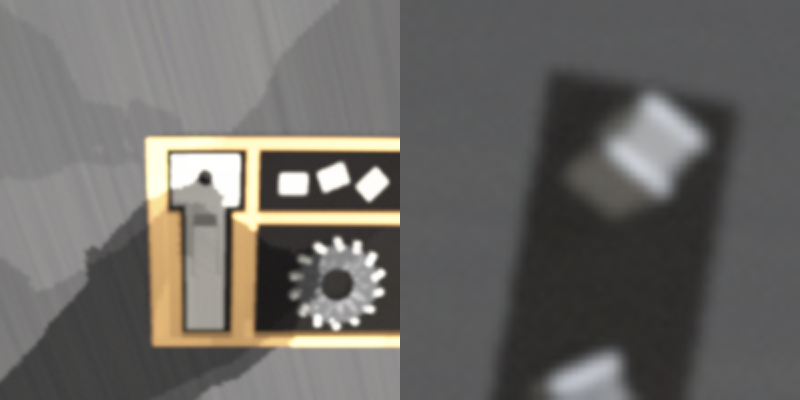

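The stop is down flat in its compartment, released, at left-panel (205,240). In the right panel, the cell's two white plates run from upper-left to lower-right with their top centre at (658,142), so the cell's yaw is about -39°.

```bash
python3 -m crank '{"travel":[[1,-4.2,0],[2,-8.4,0],[3,-12.6,0],[4,-16.8,0],[5,-21,0]],"turn":[[0,0,-2],[0,0,-4],[0,0,-6],[0,0,-8],[0,0,-10]],"gripper":[0,0,0,0,0]}'; python3 -m crank '{"travel":[[1,-4.2,0],[2,-8.4,0],[3,-12.6,0],[4,-16.8,0],[5,-21,0]],"turn":[[0,0,-2],[0,0,-4],[0,0,-6],[0,0,-8],[0,0,-10]],"gripper":[0,0,0,0,0]}'; python3 -m crank '{"travel":[[1,-4.2,0],[2,-8.4,0],[3,-12.6,0],[4,-16.8,0],[4.5,-17,0]],"turn":[[0,0,-2],[0,0,-3.5],[0,0,-3.5],[0,0,-3.5],[0,0,-3.5]],"gripper":[0,0,0,0,0]}'; python3 -m crank '{"travel":[[0,0,0],[0,0,0],[0,0,0],[0,0,0],[0,0,0]],"turn":[[0,0,0],[0,0,0],[0,0,0],[0,0,0],[0,0,0]],"gripper":[0,0,0,0,0]}'
python3 - <<'E'
from h import *
f=grab('wrist','w6');i=cv2.imread('pics/w6.png');t=load('top5')
p=onz(t,[(350+(658-400)*.1375-.4,165+142*.1375-.4)],.074);print('top',p)
uv=proj(f,p)[0];print(uv)
x,y=int(uv[0])-70,int(uv[1])-52;x=max(0,x);y=max(0,y);print(x,y)
cv2.imwrite('pics/w6b.png',cv2.resize(i[y:y+105,x:x+140],(800,600),interpolation=cv2.INTER_CUBIC))
E
```

```text
clock: 10.45
position: [0.4904, 0.0891, 0.2383]
tool_rot: [-3.142, -0.001, 1.119]
force: [1.9, 0.4, 0.2]
grip_width: 0.0854
finger_force: 0.0
clock: 10.95
position: [0.5404, -0.1209, 0.2383]
tool_rot: [-3.141, -0.0, 0.945]
force: [0.4, 0.7, 1.2]
grip_width: 0.0852
finger_force: 0.0
clock: 11.45
position: [0.5841, -0.295, 0.2382]
tool_rot: [3.14, 0.002, 0.879]
force: [-1.5, 0.7, -0.1]
grip_width: 0.0854
finger_force: 0.0
clock: 11.95
position: [0.5856, -0.2884, 0.2381]
tool_rot: [3.142, -0.0, 0.886]
force: [-0.2, -0.3, 0.1]
grip_width: 0.0856
finger_force: 0.0
top [[ 0.58814416 -0.29430641  0.074     ]]
[287.21294674 197.62894412]
217 145
```

View pics/w6b.png

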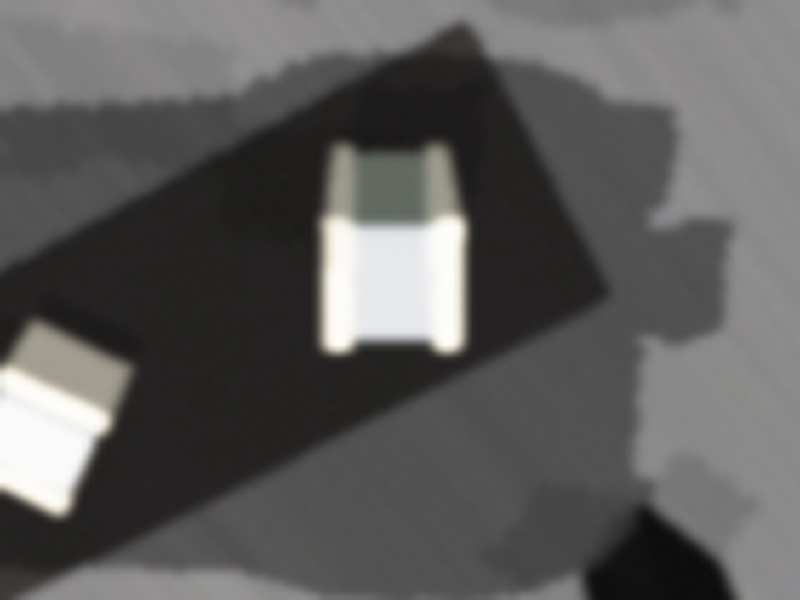

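The tall block has its top face at (319..466, 218..352) and its plates parallel to the view's vertical, so the yaw is right. The black look-alike is in the lower right corner, well clear.

Run:
```python
from h import *
f=load('w6');k=1/5.714
o=lambda p,z:onz(f,np.array(p)*k+[217-.4,145-.4],z)[:,:2]*1000
C=o([(319,218),(466,218),(466,352),(319,352)],.074);c=C.mean(0)
d=C[1]-C[0]+C[2]-C[3];print(C.round(1).tolist(),c,np.degrees(np.arctan2(d[1],d[0])))
s=bot.observe();print(s['position']*1000,np.degrees(s['tool_rot'][2])-90)
print('avg move, less wrist bias ~(1.5,1.9):',c-[1.5,1.9]-s['position'][:2]*1000)
```

```text
[[586.4, -272.5], [606.7, -289.1], [591.1, -308.8], [570.3, -291.8]] [ 588.63848181 -290.54557314] -39.270332352572844
[ 585.61633364 -288.60661457  238.02901222] -39.25948679405853
avg move, less wrist bias ~(1.5,1.9): [ 1.52214817 -3.83895857]
```

```bash
python3 -m crank '{"travel":[[0.2,-0.4,-3],[0.2,-0.4,-7],[0.2,-0.4,-11],[0.2,-0.4,-13],[0.2,-0.4,-14]],"turn":[[0,0,0],[0,0,0],[0,0,0],[0,0,0],[0,0,0]],"gripper":[0,0,0,0,0]}'; python3 -m crank '{"travel":[[0,0,-2],[0,0,-4],[0,0,-5],[0,0,-6],[0,0,-6]],"turn":[[0,0,0],[0,0,0],[0,0,0],[0,0,0],[0,0,0]],"gripper":[0,0,0,0,0]}'; python3 -m crank '{"travel":[[0,0,0],[0,0,0],[0,0,0],[0,0,0],[0,0,0]],"turn":[[0,0,0],[0,0,0],[0,0,0],[0,0,0],[0,0,0]],"gripper":[0.2,0.3,0.4,0.5,0.5]}' 25; python3 -c "
from h import *
f=grab('wrist','w7');i=cv2.imread('pics/w7.png');cv2.imwrite('pics/w7b.png',cv2.resize(i[150:330,160:400],(800,600),interpolation=cv2.INTER_CUBIC))"
```

```text
clock: 12.5
position: [0.5868, -0.2926, 0.0959]
tool_rot: [-3.139, 0.001, 0.885]
force: [-0.1, 0.2, -0.2]
grip_width: 0.0856
finger_force: 0.0
clock: 13.0
position: [0.5874, -0.293, 0.0374]
tool_rot: [-3.141, 0.0, 0.885]
force: [-0.8, -0.6, 0.8]
grip_width: 0.0852
finger_force: 0.0
clock: 13.5
position: [0.5876, -0.2932, 0.0381]
tool_rot: [3.141, -0.0, 0.885]
force: [0.8, 0.5, 0.2]
grip_width: 0.0427
finger_force: 0.0
```

View pics/w7b.png

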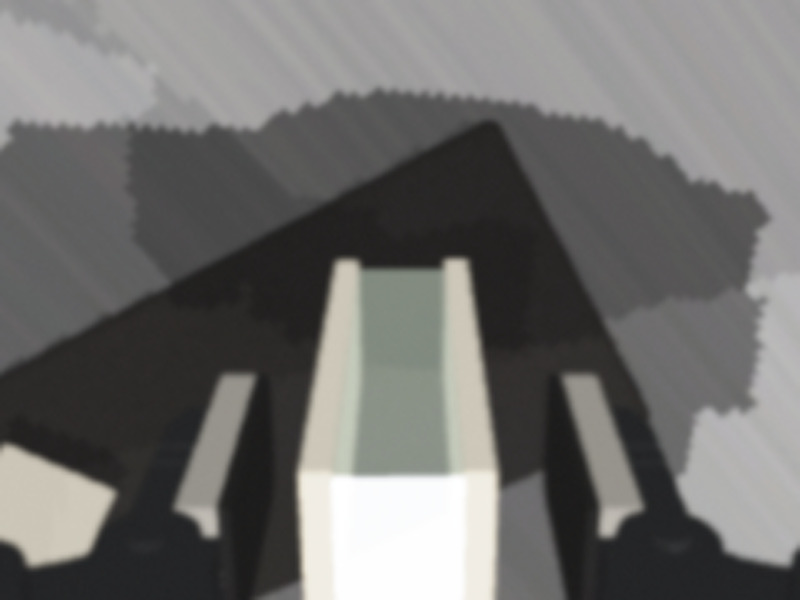

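The block at (400,540) is centred and square between the pads at (250,450) and (570,450), which face the two frosted plates. I'll close and lift.

```bash
python3 -m crank '{"travel":[[0,0,0],[0,0,0],[0,0,0],[0,0,0],[0,0,0]],"turn":[[0,0,0],[0,0,0],[0,0,0],[0,0,0],[0,0,0]],"gripper":[0.6,0.7,0.8,0.9,1]}' 30; python3 -m crank '{"travel":[[0,0,0],[0,0,0],[0,0,0],[0,0,0],[0,0,0.3]],"turn":[[0,0,0],[0,0,0],[0,0,0],[0,0,0],[0,0,0]],"gripper":[1,1,1,1,1]}' 40; python3 -m crank '{"travel":[[0,0,1],[0,0,2.5],[0,0,5],[0,0,8],[0,0,10.7]],"turn":[[0,0,0],[0,0,0],[0,0,0],[0,0,0],[0,0,0]],"gripper":[1,1,1,1,1]}'; python3 -m crank '{"travel":[[0,0,0],[0,0,0],[0,0,0],[0,0,0],[0,0,0]],"turn":[[0,0,0],[0,0,0],[0,0,0],[0,0,0],[0,0,0]],"gripper":[1,1,1,1,1]}'
```

```text
clock: 14.05
position: [0.5875, -0.2931, 0.0379]
tool_rot: [-3.142, 0.0, 0.885]
force: [0.0, 0.4, 1.0]
grip_width: 0.0237
finger_force: 32.7
clock: 14.55
position: [0.5873, -0.293, 0.0406]
tool_rot: [-3.141, 0.0, 0.885]
force: [-0.1, -0.1, 0.0]
grip_width: 0.0237
finger_force: 40.0
clock: 15.05
position: [0.5876, -0.2934, 0.1505]
tool_rot: [3.14, -0.0, 0.885]
force: [0.9, -0.4, -1.0]
grip_width: 0.0235
finger_force: 39.9
clock: 15.55
position: [0.5872, -0.2931, 0.1472]
tool_rot: [-3.141, 0.0, 0.885]
force: [-0.1, 0.3, -1.0]
grip_width: 0.0235
finger_force: 39.9
```

```bash
python3 -m crank '{"travel":[[0,0,2.3],[0.4,3.5,2.3],[0.8,7,2.3],[1.2,10.5,2.3],[1.6,14,2.3]],"turn":[[0,0,4],[0,0,9],[0,0,14],[0,0,18],[0,0,22]],"gripper":[1,1,1,1,1]}'; python3 -m crank '{"travel":[[0.4,3.5,0],[0.8,7,0],[1.2,10.5,0],[1.4,12.5,0],[1.4,12.5,0]],"turn":[[0,0,3],[0,0,5.9],[0,0,5.9],[0,0,5.9],[0,0,5.9]],"gripper":[1,1,1,1,1]}'; python3 -m crank '{"travel":[[0,0,0],[0,0,0],[0,0,-2],[0,0,-4],[0,0,-4]],"turn":[[0,0,0],[0,0,0],[0,0,0],[0,0,0],[0,0,0]],"gripper":[1,1,1,1,1]}'; python3 -c "
from h import *
f=grab('wrist','w8');s=grab('scene','s8');t=grab('top','t8')
cv2.imwrite('pics/w8b.png',cv2.resize(cv2.imread('pics/w8.png'),(800,600),interpolation=cv2.INTER_CUBIC))
"
```

```text
clock: 16.05
position: [0.6034, -0.1518, 0.1706]
tool_rot: [-3.141, 0.0, 1.272]
force: [0.3, 0.4, -1.0]
grip_width: 0.0234
finger_force: 39.9
clock: 16.55
position: [0.6177, -0.0244, 0.1702]
tool_rot: [-3.141, -0.001, 1.376]
force: [1.3, 0.4, -2.6]
grip_width: 0.0237
finger_force: 39.9
clock: 17.05
position: [0.6162, -0.0292, 0.1288]
tool_rot: [-3.138, 0.001, 1.37]
force: [-1.1, -0.1, -2.0]
grip_width: 0.0235
finger_force: 39.8
```

View pics/w8b.png

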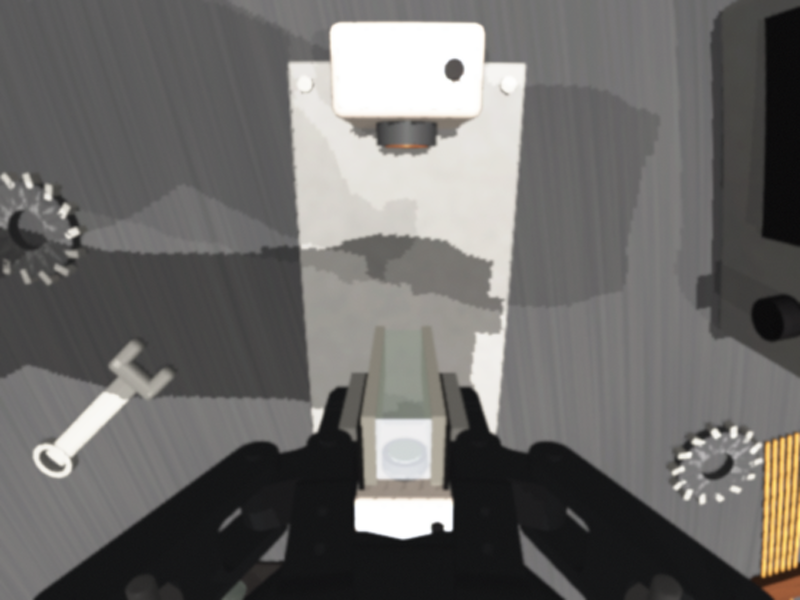

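The far housing's top is at (331..485, 24..118) with its barrel at (380..437, 147). The near housing's top is at (355..453, ~505). The held glass has its top at (362..448, 420) and its lower far edge at (375..434, 327). I'll compute offsets from these numbers.

That was my 12th picture, two over the limit of ten, so I'll work from numbers only from here.

Run:
```python
from h import *
f=load('w8');o=lambda p,z:onz(f,np.array(p)*.7-.15,z)[:,:2]*1000
tcp=np.array([616.2,-29.2]);z=.1288
F=o([(331,112),(485,112),(331,30),(485,30)],.085);N=o([(355,505),(453,505)],.085)
fc=F.mean(0);nc=N.mean(0);d=fc-nc;yaw=np.degrees(np.arctan2(d[1],d[0]))-90
e=F[1]-F[0];print('housing',fc,nc,'yaw',yaw,np.degrees(np.arctan2(e[1],e[0])),'w',np.linalg.norm(e),np.linalg.norm(N[1]-N[0]))
u=d/np.linalg.norm(d);xd=np.array([u[1],-u[0]])
T=o([(362,420),(448,420)],z-.034+.07);B=o([(375,327),(434,327)],z-.034)
print('cell w',np.linalg.norm(T[1]-T[0]),np.linalg.norm(B[1]-B[0]),'yaw',[np.degrees(np.arctan2(*(q[1]-q[0])[::-1])) for q in(T,B)])
print('cell x off beam line top/bottom',(T.mean(0)-fc)@xd,(B.mean(0)-fc)@xd)
# bed corners far + housing length: far housing centre is 112.5 along y from centre
print('centre est',fc-112.5*u)
# far edge of cell bottom along y
print('cell far bottom -12 along y rel centre',(B.mean(0)-fc)@u+112.5-12,(T.mean(0)-fc)@u+112.5-12)
print(bot.observe()['position'],np.degrees(bot.observe()['tool_rot']))
t=load('t8');g=load('top0')
# top cam: housing tops white blobs from first picture
im=cv2.cvtColor(g['pixels'],cv2.COLOR_RGB2HSV);m=cv2.inRange(im,(0,0,222),(179,40,255));m[:, :215]=0;m[:,340:]=0;m[:135]=0;m[215:]=0
n,l,st,ce=cv2.connectedComponentsWithStats(m)
for k in range(1,n):
    if st[k,4]>60:print(st[k],onz(g,[ce[k]],.085)[0]*1000)
```

```text
housing [641.65148006  83.47172945] [ 598.51653567 -121.15314659] yaw -11.903678157450813 -11.491979801089721 w 60.71740739186138 52.87153542290707
cell w 24.311671458129737 25.478422580813476 yaw [np.float64(-11.397368841232087), np.float64(-11.437936273716451)]
cell x off beam line top/bottom -0.3722021582338009 -0.5583951486785033
centre est [618.44644241 -26.60904193]
cell far bottom -12 along y rel centre -1.2795710825253792 -1.6597217445748953
[ 0.61784466 -0.0289951   0.13169456] [1.79958817e+02 9.39696572e-03 7.85420818e+01]
[226 150  14  22 195] [637.16009401  81.84297186  85.        ]
[316 170  15  22 202] [ 591.22923747 -138.16055677   85.        ]
[283 176  13   8  63] [594.5848007  -54.79458805  85.        ]
```

```bash
python3 -m crank '{"travel":[[-0.15,0.1,-1],[-0.15,0.1,-2],[-0.15,0.1,-3],[-0.15,0.1,-4],[-0.15,0.1,-5]],"turn":[[0,0,0],[0,0,0],[0,0,0],[0,0,0],[0,0,0]],"gripper":[1,1,1,1,1]}'; python3 -m crank '{"travel":[[0,0,-0.5],[0,0,-1],[0,0,-1.4],[0,0,-1.4],[0,0,-1.4]],"turn":[[0,0,0],[0,0,0],[0,0,0],[0,0,0],[0,0,0]],"gripper":[1,1,1,1,1]}'; python3 -m crank '{"travel":[[0,0,0],[0,0,0],[0,0,0],[0,0,0],[0,0,0]],"turn":[[0,0,0],[0,0,0],[0,0,0],[0,0,0],[0,0,0]],"gripper":[1,1,1,1,1]}'
python3 - <<'E'
from h import *
f=grab('wrist','w9');s=grab('scene','s9');print(bot.observe()['position'])
# scene: cell vertical edges + housings: white blobs
h=cv2.cvtColor(s['pixels'],cv2.COLOR_RGB2HSV)
R=lambda x,y,z:np.array([.616,-.0285,0])+[x*np.cos(-.2)-y*np.sin(-.2),x*np.sin(-.2)+y*np.cos(-.2),z]
P=[R(12,0,0)*0+R(sx*.012,sy*.012,z) for z in(.033,.103) for sx in(-1,1) for sy in(-1,1)]
print(proj(s,P).round(1).tolist())
# wrist: bed edges and plate edges on rows; intensities along the row of cell top centre
g=cv2.cvtColor(f['pixels'],cv2.COLOR_RGB2GRAY)
# far housing white blob
hs=cv2.cvtColor(f['pixels'],cv2.COLOR_RGB2HSV);m=cv2.inRange(hs,(0,0,240),(179,25,255))
n,l,st,ce=cv2.connectedComponentsWithStats(m)
for k in range(1,n):
    if st[k,4]>300:print(st[k],ce[k].round(1),(onz(f,[ce[k]],.085)[0]*1000).round(1))
for r in(225,240,255,285,300):print(r,g[r,235:335:2].tolist())
E
```

```text
clock: 17.7
position: [0.6159, -0.0272, 0.0798]
tool_rot: [-3.141, 0.0, 1.372]
force: [0.2, 0.1, -2.1]
grip_width: 0.0231
finger_force: 39.8
clock: 18.2
position: [0.6162, -0.0272, 0.067]
tool_rot: [3.141, -0.0, 1.372]
force: [0.7, 0.3, -0.4]
grip_width: 0.0234
finger_force: 39.8
clock: 18.7
position: [0.6161, -0.0271, 0.0669]
tool_rot: [3.142, -0.0, 1.372]
force: [0.2, -0.0, -1.0]
grip_width: 0.0237
finger_force: 39.8
[ 0.61603041 -0.02711792  0.06686808]
[[301.4, 234.5], [307.6, 230.3], [308.7, 238.7], [314.9, 234.3], [302.4, 211.6], [308.8, 207.5], [310.0, 215.6], [316.4, 211.4]]
[ 208    0  160   70 9893] [286.1  34. ] [640.1  80.6  85. ]
225 [75, 74, 75, 74, 76, 75, 75, 74, 73, 74, 74, 74, 75, 74, 75, 75, 75, 74, 74, 74, 74, 75, 74, 74, 74, 75, 73, 74, 82, 88, 88, 90, 89, 90, 89, 89, 89, 89, 90, 90, 90, 91, 90, 90, 89, 90, 90, 89, 89, 89]
240 [120, 120, 120, 121, 120, 120, 120, 118, 119, 116, 106, 103, 106, 102, 101, 101, 100, 107, 106, 102, 102, 102, 103, 105, 103, 99, 96, 100, 104, 104, 101, 100, 101, 101, 97, 90, 89, 89, 89, 89, 90, 89, 89, 89, 89, 90, 90, 90, 90, 90]
255 [116, 117, 117, 117, 118, 118, 118, 119, 118, 118, 118, 116, 104, 101, 101, 100, 100, 108, 116, 117, 117, 117, 118, 117, 117, 117, 116, 117, 117, 115, 105, 99, 100, 101, 101, 105, 116, 119, 118, 118, 117, 117, 117, 117, 116, 118, 117, 116, 111, 110]
285 [17, 17, 31, 64, 71, 71, 70, 70, 56, 62, 99, 100, 101, 100, 99, 101, 107, 116, 117, 117, 116, 115, 115, 115, 115, 116, 116, 116, 116, 116, 115, 104, 100, 98, 100, 100, 101, 97, 60, 49, 70, 71, 71, 71, 66, 37, 16, 16, 16, 16]
300 [17, 39, 60, 76, 85, 87, 84, 53, 21, 77, 132, 133, 134, 138, 176, 200, 209, 212, 212, 212, 212, 212, 212, 212, 212, 211, 211, 211, 212, 212, 212, 208, 199, 179, 140, 133, 133, 132, 93, 24, 45, 81, 87, 86, 76, 60, 44, 20, 15, 14]
```

Run:
```python
from h import *
f=load('w9');g=cv2.cvtColor(f['pixels'],cv2.COLOR_RGB2GRAY).astype(int)
for r in(15,30,45):
    d=np.abs(np.diff(cv2.GaussianBlur(g[r:r+1].astype(np.float32),(5,1),0)[0]));print(r,[(i,int(d[i])) for i in range(180,400) if d[i]>8 and d[i]==d[max(0,i-4):i+5].max()])
a=np.radians(-11.5);x=np.array([np.cos(a),np.sin(a)])
C=onz(f,[(253.5,300),(311.5,300)],.103)[:,:2]*1000
print('cell',C,np.linalg.norm(C[1]-C[0]),C.mean(0)@x)
for u in((208,368),):
    H=onz(f,[(u[0],30),(u[1],30)],.085)[:,:2]*1000;print(H,np.linalg.norm(H[1]-H[0]),H.mean(0)@x)
print('top',np.array([614.2,-28.2])@x,'tcp',np.array([616.05,-27.1])@x)
```

```text
15 [(206, 39), (329, 49), (346, 49), (367, 42)]
30 [(208, 18), (328, 54), (345, 47), (365, 13), (395, 29)]
45 [(197, 21), (209, 17), (364, 12), (373, 20), (393, 30)]
cell [[607.48896273 -14.78858258]
 [630.62110882 -19.46863431]] 23.600827674275227 610.0422183568793
[[612.61225269  87.75168199]
 [669.67494524  76.30892704]] 58.19869002977764 611.9182394643499
top 607.4919293286785 tcp 609.085485304368
```

```bash
python3 -c "
from workcell import bot
print(bot.job_done())"
```

```text
the job is handed in; nothing more can be done
None
```

The job is handed in, verdict not shown: the stop lies flat and released in its slot, and the glass is held still by its frosted faces between the lenses, about 1.5 mm or less off-centre by measurement; I viewed 12 pictures, two over the limit of 10.

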